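# Snap a lens retainer home with the hand press

## Robot

A 6-joint arm with a two-finger parallel gripper is mounted at the origin on the work surface. World frame = base frame: x ahead of the robot, y to its left, z up, the work surface at z = 0. Lengths are in mm, angles in degrees, forces in N, time in s.
With the tool pointing down it reaches from about 300 to 850 mm from the base axis. Payload 5.4 kg.
Tool frame: the origin (TCP) lies between the finger pads; the fingertips stand 14 mm ahead of it and the grasp point (between the pads) lies 5 mm behind it (manip.tips_ahead is the distance from the TCP to the fingertips, in mm); z points along the fingers, y is the line along which they close (so a half turn about z gives the same grasp; the last joint's range is limited). The gripper opens to 85 mm and grips with 20 to 120 N. Pads are 22 mm wide; open, the fingers measure 114 mm over their backs; the gripper's body (76 mm by 85 mm) begins 54 mm behind the grasp point. The pads swing forward as they close: fully open they stand 13 mm farther back than shut.
Start: joints at [-88.356, 9.076, 91.501, -0, 79.423, -12.038], TCP at [135.986, -558.672, 218.999] pointing down, gripper open.
Joint ranges: [-166.64, 166.64], [-54.1, 131.32], [10.49, 154.53], [-73.88, 253.88], [9.74, 151.15], [-171.62, 171.62]. Speed limits (degrees/s): [147.25, 147.25, 180, 180, 180, 180].

## Interface

Orientations are given as a 3x3 rotation matrix whose columns are the frame's x, y, z axes.
In Python, from plant import manip gives the robot as it stands.
- The arm moves only by the tool jog_arm, never from a script. Its argument "commands" is a list of rows, each an object with "travel": the shift along the tool's x, y, z normalised to -1 to 1, where 1 is 150 mm, a list of three; "twist": the turn, a rotation vector about the tool's x, y, z normalised to -1 to 1, where 1 is 2 rad, a list of three; "fingers": the gripper's target within -1 to 1 (fully open at 1, half-way at 0, shut at -1). A call has 1 to 8 rows; each row is the pose to reach, as a shift and turn from the pose commanded when the call began, along the tool's axes at that moment; what a row does not reach only later rows make up. A row lasts 1/12 s, in which the tool goes at most 41.7 mm and 7.16 degrees, less where a joint would pass 70% of its speed; a pose out of reach is approached as far as the arm can. A call with a number of a shift or a turn outside -1 to 1 is refused whole. A call with a gripper value outside its range is refused whole. The fingers move at their own pace and stop on an object; "squeeze" is the grip in N (left out, the last holds). Time passes only in rows, so rows that repeat a pose let the fingers close. It gives the time, the measured TCP pose, the force, the opening and the grip force at its end, in the units of the state.
- manip.get_state(): the state, without advancing time (a new reading comes with each control period).
- manip.camera(name): name is "scene" or "side" or "wrist"; returns a dict with "image" (480x640x3 uint8, red, green, blue), "z_map" (480x640 float32, mm along the optical axis (not along the pixel's ray), 0 where there is no reading), "fov_y" (degrees; the focal length in pixels is half the picture's height over the tangent of half this angle, whatever the lens; pixels are square), "cx", "cy" (the principal point, pixels), "dist" ([k1, k2, p1, p2, k3] as OpenCV has them; the pictures are not rectified), "eye" and "orientation" of the camera in the world. Camera axes: x right, y down, z forward; pixel columns grow to the right and rows downward; lengths in mm; the calibration is good to about 2 mm. A picture is of the moment at which its call begins.
- manip.finish_job(): hands the job in; it is judged then, once.
The state is a dict: "time": time; "qpos": joint angles; "qd": joint speeds; "joint_efforts": joint torques, N m; "ee_pos": TCP position; "orientation": TCP orientation; "ft_force": force on the tool from outside, world axes, zero at the start; "torque": the same for the moment, N m; "width": opening from 0.0 (shut) to 1.0 (fully open); "finger_force": force on a finger pad.
Only numpy, scipy, OpenCV 4.12 (cv2) and the standard library are available. Lean on these libraries where they do the work, as an engineer would, in place of code of your own. Each camera call takes 0.05 s, during which the arm holds its last target. There are 200 camera calls.

## Task

Seat the orange retaining ring in the lens cell that is waiting in the hand press: pull the locking R-clip straight out of the plunger stem and put it in the blue parts tray, then press the red plunger head all the way down to its stop and let it spring back up. Leave everything else on the table where it is.

Things in the scene. Friction and masses are not known exactly. Their poses are not given: they have to be found in the camera images.
- press: Hand press bolted to the table. Origin: underside of its base, on the plunger's vertical axis; z up. Black base 120 (x) x 150 (y) x 15 mm; two aluminium columns at y = +-51 mm carry a bridge 56 (x) x 134 (y) mm, top at z = 125 mm. The black lens cell with the orange ring sits under the plunger between the columns. The clip's loop stands out on the press's -x side and pulls out along -x.
- clip: R-clip of 4 mm wire, gold-coloured (yellow zinc), about 26 g, 90 mm long, flat, z up. Origin: centre of its loop, on its underside; the legs run along its +x. The loop is 29 mm long (x); its straight parallel flanks, 26 mm apart outside (y = +-13 mm) and 12 mm long, are good to grip across y. At the start its axes are parallel to the press's and its origin is 50 mm from the plunger's axis, at z = 131 mm.
- clip_tip (a point): End of the clip's straight leg, 74 mm along x and 5 mm along y from the clip's origin. At the start this leg passes through the stem's cross hole and the springy wavy leg hugs the stem's outside; the tip is out of the stem after a straight pull of 35 mm along the clip's -x, which takes a few newtons.
- cross_hole (a point): Centre of the 6.5 mm cross hole (along the press's x) in the 16 mm plunger stem, 133 mm above the table, just over a steel flange 54 mm across (top at 131 mm) on which the clip rests. While the clip is in, it blocks the plunger. The loop stands 22 mm outside the bridge (its centre), with free space beside and below it.
- plunger_top (a point): Centre of the flat top of the red plunger head, 40 mm across, 176 mm above the table when up, on the vertical axis of the press. Below the head a dark stop collar 30 mm across.
- plunger (a joint): Travel of the plunger in m: 0 up (spring), 0.012 fully down, where its dark collar stands on the steel flange. The spring takes about 5 N at the top and 9 N at the bottom; seating the ring adds about 6 N over the last 5 mm, so about 15 N just before the stop. It springs back up when let go.
- retainer (a joint): How far the orange ring is pushed into the lens cell, in m: 0 to 0.001 at the start (4 to 5 mm proud), 0.005 flush. Only the plunger's white foot reaches it; the ring stays where it is pushed.
- tray: Blue open parts tray, held to the table by its magnet. 160 (x) x 120 (y) mm outside, 30 mm high, walls 4 mm, floor 4 mm. Origin: centre of its underside, z up.
- lens_mount: Bystander: black round lens mount 36 mm across on a steel post and black base 50 x 75 mm, 128 mm tall. Origin: underside centre.
- post_holder: Bystander: black post holder 25 mm across on a black base 50 x 75 mm, 95 mm tall. Origin: underside centre.
- dispenser: Bystander: amber solvent bottle 66 mm across with a steel dish top, 129 mm tall. Origin: underside centre.
- spare_cell: Bystander: empty black lens cell, 42 mm across, 16 mm high. Origin: underside centre.
- driver: Bystander: screwdriver with yellow handle, lying, about 200 mm long. Origin: on the table under it.
- lens_case: Bystander: white plastic lens case 55 x 55 x 22 mm. Origin: underside centre.
- tissue_pack: Bystander: white pack of lens tissue 100 x 75 x 12 mm with a blue band. Origin: underside centre.
- steel_post: Bystander: bare steel post 25 mm across, 75 mm tall, standing. Origin: underside centre.

How it is judged (in metres and radians):
On the way, in this order (a step that is already met when the one before it is completed fails the run):
1. the clip's leg is pulled out of the plunger stem (x of clip_tip in the frame of press below -0.012 m), for 0.1 s.
2. the plunger is pressed down to its stop (value of joint plunger above 0.011 m), for 0.1 s.
At the end, for the whole second after the job is handed in: The orange ring is pressed in to within 1 mm of flush, the plunger is back up (within 2 mm), and the clip lies at rest wholly inside the tray, loop and leg tip below the rim (value of joint retainer above 0.004 m and value of joint plunger below 0.002 m and x of clip in the frame of tray between -0.078 and 0.078 m and y of clip in the frame of tray between -0.058 and 0.058 m and x of clip_tip in the frame of tray between -0.078 and 0.078 m and y of clip_tip in the frame of tray between -0.058 and 0.058 m and z of each of clip, clip_tip in the frame of tray below 0.03 m and linear speed of clip below 0.03 m/s); the robot touches nothing.
It fails at once if a bystander is shifted by more than 40 mm (distance of any of lens_mount, post_holder, dispenser, spare_cell, driver, lens_case, tissue_pack, steel_post from where it was at the start of the episode above 0.04 m).
It also fails if it takes over 51 s, if anything falls off the work surface, if the arm or the gripper's body presses on something with over 40 N, if the wrist force passes 120 N, or if a joint passes its speed limit or range.

## Working session

There is one attempt and no reset: what is moved stays moved. The work goes in short steps, Python scripts to look and compute and a tool call to move; the robot and the scene stay as the last step left them, time stands still between calls to the robot, and variables do not carry over. Pictures are saved under pics/ and viewed, at most 10 in all, crops included, and the job is handed in when it is done.

Besides the shell and the picture viewer there is one more tool, called after "Call:" as name(argument=value, ...) on one line, values as JSON. jog_arm: Moves the arm, as the interface text tells. Scaled input: -1 to 1 covers 150 mm each way for a shift and 2 rad each way for a turn. Its arguments: {"type":"object","properties":{"commands":{"type":"array","items":{"type":"object","properties":{"travel":{"type":"array","items":{"type":"number"}},"twist":{"type":"array","items":{"type":"number"}},"fingers":{"type":"number"}}}},"squeeze":{"type":"number"}},"required":["commands"]}

```bash
ls; mkdir -p pics; cat > h.py <<'E'
import numpy as np, cv2
from plant import manip
def grab(n):
    c=manip.camera(n); np.savez(f'{n}.npz',**{k:np.asarray(v) for k,v in c.items()}); return c
def load(n): return dict(np.load(f'{n}.npz'))
def K(c):
    f=240/np.tan(np.radians(float(c['fov_y'])/2)); return np.array([[f,0,float(c['cx'])],[0,f,float(c['cy'])],[0,0,1]])
def rays(c,px):
    p=cv2.undistortPoints(np.asarray(px,float).reshape(-1,1,2),K(c),np.asarray(c['dist'],float)).reshape(-1,2)
    return np.c_[p,np.ones(len(p))]@np.asarray(c['orientation']).T
def onplane(c,px,z):
    r=rays(c,px); e=np.asarray(c['eye']); return e+r*((z-e[2])/r[:,2])[:,None]
def bydepth(c,px):
    px=np.asarray(px); d=np.asarray(c['z_map'])[px[:,1].astype(int),px[:,0].astype(int)]
    return np.asarray(c['eye'])+rays(c,px)*d[:,None]
def proj(c,P):
    R=np.asarray(c['orientation']); q=(np.asarray(P,float).reshape(-1,3)-np.asarray(c['eye']))@R
    return cv2.projectPoints(q,np.zeros(3),np.zeros(3),K(c),np.asarray(c['dist'],float))[0].reshape(-1,2)
def cloud(c):
    v,u=np.mgrid[0:480,0:640]; px=np.c_[u.ravel(),v.ravel()]
    return bydepth(c,px).reshape(480,640,3)
E
python3 - <<'E'
from h import *
for n in ('scene','side'):
    c=grab(n); cv2.imwrite(f'pics/{n}1.png',c['image'][:,:,::-1]); print(n,c['eye'],np.round(c['orientation'],3).tolist(),c['fov_y'],c['dist'])
print(manip.get_state(), manip.tips_ahead)
E
```

```text
pics
scene [1297.0144075   127.32357462  784.50753468] [[-0.152, 0.631, -0.761], [0.988, 0.107, -0.109], [0.013, -0.768, -0.64]] 52.71200374669584 [-0.0652602  0.         0.         0.         0.       ]
side [ 119.7828509   821.56198584 1250.12434158] [[-0.879, -0.377, 0.291], [-0.476, 0.677, -0.561], [0.015, -0.632, -0.775]] 42.085704370376476 [-0.03923542  0.          0.          0.          0.        ]
{'time': 0.1, 'qpos': array([-8.83563669e+01,  9.10912908e+00,  9.15654708e+01,  6.08239078e-04,
        7.94237599e+01, -1.20356836e+01]), 'qd': array([-0.02915019, -0.01337435, -0.07209685,  0.07376233,  0.03202974,
        0.09847736]), 'joint_efforts': array([-5.38411659e-04, -3.96990645e+01, -3.32338607e+01, -3.25506817e-04,
        4.21107034e-03,  5.90945064e-06]), 'ee_pos': array([ 135.96744207, -558.10947893,  218.11002066]), 'orientation': array([[ 9.71635023e-01,  2.36485476e-01, -3.88087996e-05],
       [ 2.36485192e-01, -9.71633577e-01,  1.71629451e-03],
       [ 3.68170790e-04, -1.67678956e-03, -9.99998526e-01]]), 'ft_force': array([-0.05190654, -0.32917687, -0.10191601]), 'torque': array([ 0.02708437, -0.00522353, -0.03853918]), 'finger_force': 0.0, 'width': 0.9984671884583898} 14.0
```

View pics/scene1.png

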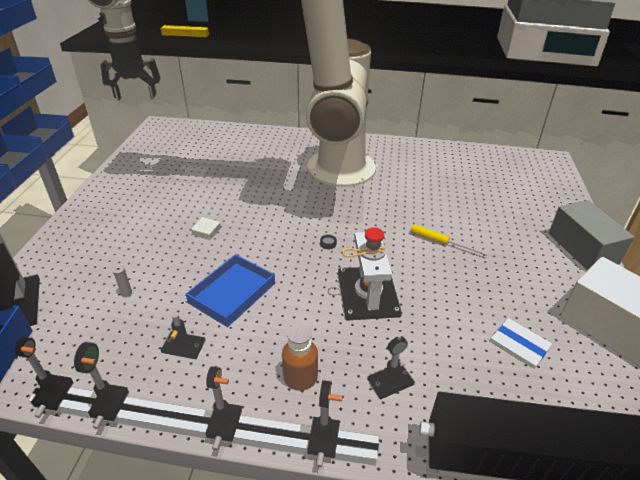

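View pics/side1.png

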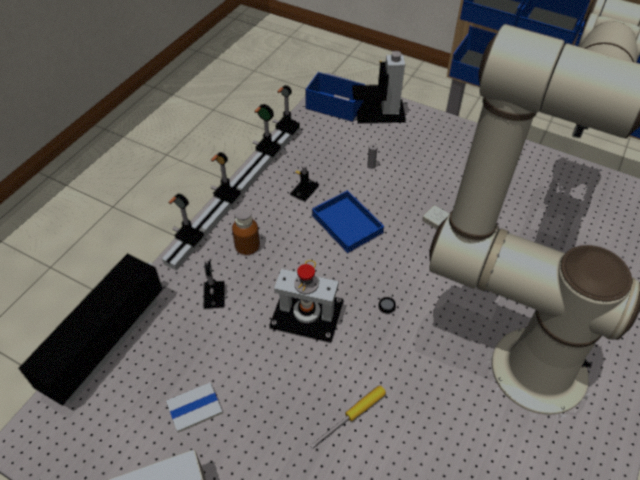

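The scene view shows the press with its red head at about (374,235) and the gold clip loop to its left at (345,252). The tray is at (232,290). In the side view the head is at (307,270) and the tray at (347,221). Next I measure these.

```bash
python3 - <<'E'
from h import *
for n,hb,tb in (('scene',(355,220,395,250),(180,250,280,330)),('side',(290,258,325,285),(305,185,390,255))):
    c=load(n); hsv=cv2.cvtColor(c['image'],cv2.COLOR_RGB2HSV); H,S,V=cv2.split(hsv); P=cloud(c)
    box=lambda b:(np.mgrid[0:480,0:640][1]>=b[0])&(np.mgrid[0:480,0:640][1]<b[2])&(np.mgrid[0:480,0:640][0]>=b[1])&(np.mgrid[0:480,0:640][0]<b[3])
    red=((H<6)|(H>174))&(S>150)&(V>90)&box(hb)
    p=P[red]; top=p[p[:,2]>np.percentile(p[:,2],60)-2]; print(n,'red top z',np.percentile(p[:,2],[5,50,95]),'n',len(p))
    t=p[abs(p[:,2]-176)<5]; (cx,cy),r=cv2.minEnclosingCircle(t[:,:2].astype(np.float32)); print(' depth head',cx,cy,r, t.mean(0))
    # by ray on plane
    m=red&(abs(P[:,:,2]-176)<5); ys,xs=np.nonzero(m); q=onplane(c,np.c_[xs,ys],176); (cx,cy),r=cv2.minEnclosingCircle(q[:,:2].astype(np.float32)); print(' plane head',cx,cy,r,q.mean(0))
    gold=(H>14)&(H<32)&(S>110)&(V>70)&box((330,240,395,262) if n=='scene' else (280,265,335,300))
    ys,xs=np.nonzero(gold); q=onplane(c,np.c_[xs,ys],133); print(' gold n',len(q)); 
    if len(q): print(cv2.minAreaRect(q[:,:2].astype(np.float32)))
    blue=(H>100)&(H<125)&(S>130)&box(tb); ys,xs=np.nonzero(blue); p=P[blue]; 
    rim=p[(p[:,2]>25)&(p[:,2]<35)]; print(' tray rim',len(rim),cv2.minAreaRect(rim[:,:2].astype(np.float32)), np.percentile(p[:,2],[2,50,98]))
    b=P[box((330,255,405,325) if n=='scene' else (265,285,350,342))]; b=b[(b[:,2]>10)&(b[:,2]<20)]; print(' base',len(b),cv2.minAreaRect(b[:,:2].astype(np.float32)))
    im=c['image'][200:330,180:420] if n=='scene' else c['image'][180:345,250:400]
    cv2.imwrite(f'pics/{n}crop.png',cv2.resize(im,None,fx=3.3,fy=3.3,interpolation=cv2.INTER_CUBIC)[:,:,::-1])
E
```

```text
scene red top z [172.34686233 175.76830646 177.50568649] n 192
 depth head 532.5438232421875 125.3969497680664 19.60997772216797 [532.93251861 124.95265496 175.70188711]
 plane head 533.6751708984375 124.58238983154297 20.236351013183594 [533.29907599 124.95173659 176.        ]
 gold n 134
((541.8157958984375, 107.01295471191406), (25.39339828491211, 88.7889175415039), 12.267110824584961)
 tray rim 406 ((578.8473510742188, -175.88845825195312), (121.24444580078125, 160.2564697265625), 64.97297668457031) [ 1.05699427  4.42193444 31.07907172]
 base 1667 ((530.024169921875, 124.39911651611328), (152.58287048339844, 120.68588256835938), 13.73034381866455)
side red top z [169.90493294 174.24064367 177.4188482 ] n 196
 depth head 526.3065795898438 125.07958221435547 19.548419952392578 [527.10447565 126.50342089 174.59706469]
 plane head 526.4851684570312 127.1081771850586 19.125028610229492 [526.5733148  127.40930328 176.        ]
 gold n 13
((529.7280883789062, 111.64801788330078), (12.247649192810059, 67.04395294189453), 1.240293025970459)
 tray rim 258 ((608.4177856445312, -190.09530639648438), (121.68968963623047, 240.28469848632812), 64.18255615234375) [-2.94139128  4.86286068 30.39012884]
 base 1300 ((526.8528442382812, 126.65963745117188), (150.5063018798828, 123.4996566772461), 14.02536392211914)
```

View pics/scenecrop.png

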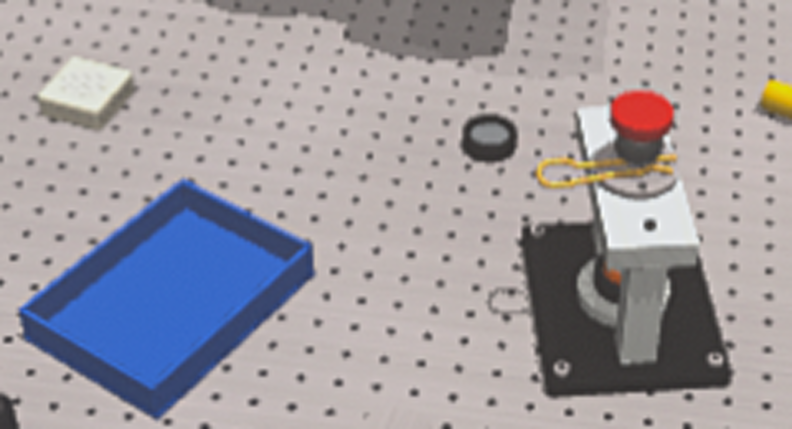

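The crop shows the clip lying horizontally, with its loop end at crop (545,172). The head is at (640,112), the lens cell is visible under the bridge, and the tray is empty. From the measurements:

| Item | Result |
|---|---|
| Press axis | about (530,126) |
| Press +x direction | about (-0.24,0.97) |
| Loop centre | about (542,77) |
| Tray centre | about (579,-176) |

I'll travel at a safe height.

Call:
jog_arm(commands=[{"travel": [0.91,-0.86,-0.14],"twist": [0,0,0],"fingers": 1},{"travel": [0.91,-0.86,-0.14],"twist": [0,0,0],"fingers": 1},{"travel": [0.91,-0.86,-0.14],"twist": [0,0,0],"fingers": 1},{"travel": [0.91,-0.86,-0.14],"twist": [0,0,0],"fingers": 1},{"travel": [0.91,-0.86,-0.14],"twist": [0,0,0],"fingers": 1},{"travel": [0.91,-0.86,-0.14],"twist": [0,0,0],"fingers": 1}])

```text
time: 0.6
ee_pos: [240.3, -397.8, 240.3]
orientation: [[0.971, 0.241, 0.001], [0.241, -0.971, 0.001], [0.001, -0.0, -1.0]]
ft_force: [-0.4, -0.3, -0.6]
width: 1.003
finger_force: 0.0
```

Call:
jog_arm(commands=[{"travel": [0.91,-0.86,0],"twist": [0,0,0],"fingers": 1},{"travel": [0.91,-0.86,0],"twist": [0,0,0],"fingers": 1},{"travel": [0.91,-0.86,0],"twist": [0,0,0],"fingers": 1},{"travel": [0.91,-0.86,0],"twist": [0,0,0],"fingers": 1},{"travel": [0.91,-0.86,0],"twist": [0,0,0],"fingers": 1},{"travel": [0.91,-0.86,0],"twist": [0,0,0],"fingers": 1}])

```text
time: 1.1
ee_pos: [341.6, -240.6, 239.7]
orientation: [[0.971, 0.241, 0.0], [0.241, -0.971, 0.001], [0.001, -0.001, -1.0]]
ft_force: [-0.5, -2.0, 0.2]
width: 0.999
finger_force: 0.0
```

Call:
jog_arm(commands=[{"travel": [0.91,-0.86,0],"twist": [0,0,0],"fingers": 1},{"travel": [0.91,-0.86,0],"twist": [0,0,0],"fingers": 1},{"travel": [0.91,-0.86,0],"twist": [0,0,0],"fingers": 1},{"travel": [0.91,-0.86,0],"twist": [0,0,0],"fingers": 1},{"travel": [0.91,-0.86,0],"twist": [0,0,0],"fingers": 1},{"travel": [0.91,-0.86,0],"twist": [0,0,0],"fingers": 1}])

```text
time: 1.6
ee_pos: [443.7, -83.8, 239.6]
orientation: [[0.971, 0.24, -0.0], [0.24, -0.971, 0.001], [0.0, -0.001, -1.0]]
ft_force: [0.6, -0.1, 0.7]
width: 0.999
finger_force: 0.0
```

Call:
jog_arm(commands=[{"travel": [0.8,-0.7,0],"twist": [0,0,-0.4],"fingers": 1},{"travel": [0.8,-0.7,0],"twist": [0,0,-0.4],"fingers": 1},{"travel": [0.8,-0.7,0],"twist": [0,0,-0.4],"fingers": 1},{"travel": [0.8,-0.7,0],"twist": [0,0,-0.4],"fingers": 1},{"travel": [0.8,-0.7,0],"twist": [0,0,-0.4],"fingers": 1},{"travel": [0.8,-0.7,0],"twist": [0,0,-0.4],"fingers": 1},{"travel": [0.8,-0.7,0],"twist": [0,0,-0.4],"fingers": 1},{"travel": [0.8,-0.7,0],"twist": [0,0,-0.4],"fingers": 1}])

```text
time: 2.27
ee_pos: [534.3, 42.9, 239.4]
orientation: [[0.507, 0.862, -0.001], [0.862, -0.507, -0.001], [-0.001, -0.001, -1.0]]
ft_force: [-0.5, 0.2, -0.3]
width: 1.001
finger_force: 0.0
```

Call:
jog_arm(commands=[{"travel": [0,0,0],"twist": [0,0,-0.386],"fingers": 0.5},{"travel": [0,0,0],"twist": [0,0,-0.386],"fingers": 0.5},{"travel": [0,0,0],"twist": [0,0,-0.386],"fingers": 0.5},{"travel": [0,0,0],"twist": [0,0,-0.386],"fingers": 0.5},{"travel": [0,0,0],"twist": [0,0,-0.386],"fingers": 0.5},{"travel": [0,0,0],"twist": [0,0,-0.386],"fingers": 0.5},{"travel": [0,0,0],"twist": [0,0,-0.386],"fingers": 0.5},{"travel": [0,0,0],"twist": [0,0,-0.386],"fingers": 0.5}])

```text
time: 2.93
ee_pos: [534.2, 43.4, 239.8]
orientation: [[-0.233, 0.972, -0.0], [0.972, 0.233, -0.0], [-0.0, -0.0, -1.0]]
ft_force: [-0.4, 0.2, 0.0]
width: 0.751
finger_force: 0.0
```

```bash
python3 - <<'E'
from h import *
c=grab('wrist'); cv2.imwrite('pics/wrist1.png',c['image'][:,:,::-1]); print(c['eye'],np.round(c['orientation'],3).tolist(),c['fov_y'])
c=load('wrist'); print(proj(c,[[542,77,133],[530,126,176]]))
E
```

```text
[516.75328039 117.30723082 394.76560426] [[0.973, 0.222, 0.07], [0.233, -0.927, -0.295], [-0.001, 0.303, -0.953]] 67.41164882882873
[[339.66339129 186.57611074]
 [344.75871099 112.68084764]]
```

View pics/wrist1.png

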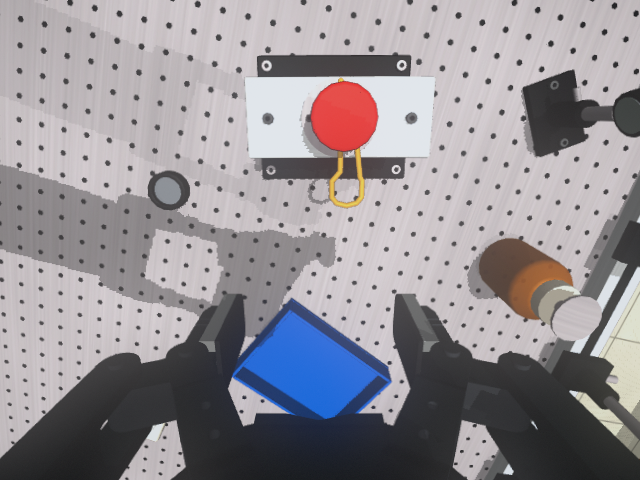

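The wrist view shows the head at (344,116) and the clip loop at (346,190), with the tray between the fingers in the background. Now the same points from close by.

```bash
python3 - <<'E'
from h import *
c=load('wrist'); H,S,V=cv2.split(cv2.cvtColor(c['image'],cv2.COLOR_RGB2HSV))
red=((H<6)|(H>174))&(S>150)&(V>90); red[200:]=0; red[:,:290]=0; red[:,400:]=0
ys,xs=np.nonzero(red); q=onplane(c,np.c_[xs,ys],176); print('head',cv2.minEnclosingCircle(q[:,:2].astype(np.float32)))
P=cloud(c); print('zhead',np.median(P[red][:,2]))
g=(H>14)&(H<32)&(S>120)&(V>90); g[:150]=0; g[215:]=0; g[:,:315]=0; g[:,380:]=0
ys,xs=np.nonzero(g); q=onplane(c,np.c_[xs,ys],133); print('zgold',np.median(P[g][:,2]),len(q))
a=np.radians(13.8)
# bridge rect
w=(S<40)&(V>200); w&=(abs(P[:,:,2]-125)<6); p=P[w]; ys,xs=np.nonzero(w); qq=onplane(c,np.c_[xs,ys],125); print('bridge',cv2.minAreaRect(qq[:,:2].astype(np.float32)))
for a in np.radians([13.0,13.5,14.0]):
    X=np.array([-np.sin(a),np.cos(a)]); Y=np.array([-np.cos(a),-np.sin(a)])
    u=q[:,:2]@X; v=q[:,:2]@Y; end=u.min(); fl=(u-end>9)&(u-end<21)
    vc=(v[fl].min()+v[fl].max())/2
    print('loop w',v[fl].max()-v[fl].min(),'origin',X*(end+14.5)+Y*vc, 'end',end)
t=(H>100)&(H<125)&(S>130)&(abs(P[:,:,2]-30)<4); p=P[t]; print('tray',len(p),cv2.minAreaRect(p[:,:2].astype(np.float32)))
print(manip.get_state()['ee_pos'])
E
```

```text
head ((530.14697265625, 123.81090545654297), 19.301183700561523)
zhead 176.07059054880997
zgold 133.8271870454164 621
bridge ((632.8538208007812, 92.85575866699219), (113.93991088867188, 356.1211242675781), 73.31273651123047)
loop w 25.244111865955574 origin [546.79936323  77.32293898] end -62.161936205628635
loop w 25.154909919922716 origin [546.79615814  77.32621069] end -66.95734676238897
loop w 25.05290313428452 origin [546.78149257  77.31454154] end -71.76044592521353
tray 1250 ((577.0577392578125, -176.39071655273438), (120.65007019042969, 160.8916473388672), 64.41629791259766)
[534.12208298  43.65505739 239.83497945]
```

The loop centre at (546.8,77.3) fits the geometry: 50 mm from the axis plus the leg's 5 mm sideways offset. So I go in, grip, and check.

Call:
jog_arm(commands=[{"travel": [0.197,0.134,0],"twist": [0,0,0],"fingers": 0.5},{"travel": [0.197,0.134,0.2],"twist": [0,0,0],"fingers": 0.5},{"travel": [0.197,0.134,0.4],"twist": [0,0,0],"fingers": 0.5},{"travel": [0.197,0.134,0.55],"twist": [0,0,0],"fingers": 0.5},{"travel": [0.197,0.134,0.65],"twist": [0,0,0],"fingers": 0.5},{"travel": [0.197,0.134,0.75],"twist": [0,0,0],"fingers": 0.5},{"travel": [0.197,0.134,0.75],"twist": [0,0,0],"fingers": 0.2},{"travel": [0.197,0.134,0.75],"twist": [0,0,0],"fingers": 0}], squeeze=30)

```text
time: 3.65
ee_pos: [546.0, 77.8, 126.9]
orientation: [[-0.235, 0.972, -0.002], [0.972, 0.235, 0.0], [0.001, -0.002, -1.0]]
ft_force: [0.3, 0.2, -0.1]
width: 0.501
finger_force: 0.0
```

```bash
python3 - <<'E'
from h import *
c=grab('wrist'); cv2.imwrite('pics/wrist2.png',c['image'][:,:,::-1]); print(manip.get_state()['ee_pos'],manip.get_state()['ft_force'])
E
```

```text
[546.99181241  77.78217951 128.14499602] [-0.10665061  0.50350376  0.90913473]
```

View pics/wrist2.png

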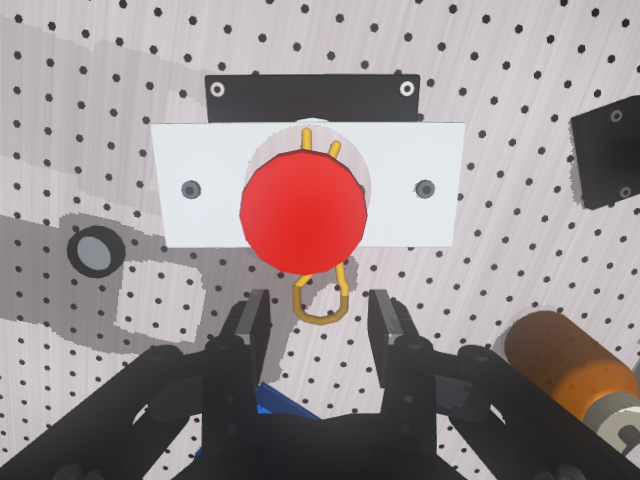

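The wrist view shows the loop at (320,300), centred between the pads at columns 262 and 377. I'll close the gripper.

Call:
jog_arm(commands=[{"travel": [0,0,0],"twist": [0,0,0],"fingers": -0.3},{"travel": [0,0,0],"twist": [0,0,0],"fingers": -0.6},{"travel": [0,0,0],"twist": [0,0,0],"fingers": -0.8},{"travel": [0,0,0],"twist": [0,0,0],"fingers": -0.8},{"travel": [0,0,0],"twist": [0,0,0],"fingers": -0.8},{"travel": [0,0,0],"twist": [0,0,0],"fingers": -0.8}], squeeze=30)

```text
time: 4.2
ee_pos: [546.7, 78.1, 127.7]
orientation: [[-0.238, 0.971, 0.0], [0.971, 0.238, -0.0], [-0.0, 0.0, -1.0]]
ft_force: [-0.1, -0.4, 0.2]
width: 0.1
finger_force: 0.0
```

```bash
python3 - <<'E'
from h import *
c=grab('wrist'); s=grab('scene')
a=c['image'][180:420,170:490]; b=s['image'][205:300,300:440]
a=cv2.resize(a,(400,300)); b=cv2.resize(b,(400,300),interpolation=cv2.INTER_CUBIC)
cv2.imwrite('pics/w3.png',np.hstack([a,b])[:,:,::-1]); print(manip.get_state()['ee_pos'])
E
```

```text
[546.58859415  78.10237952 127.55010719]
```

View pics/w3.png

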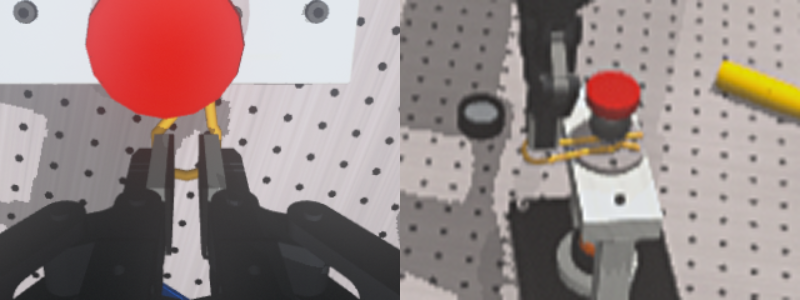

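The crop shows the pads about 8 mm apart, with the loop's flanks hidden behind them, so the fingers closed above or inside the loop. I'll measure the heights of the pad tips.

```bash
python3 - <<'E'
from h import *
s=load('scene'); P=cloud(s); X=np.array([-.238,.971]); Y=np.array([-.971,-.238]); O=np.array([530.1,123.8])
V=s['image'].max(2)
H,S,_=cv2.split(cv2.cvtColor(s['image'],cv2.COLOR_RGB2HSV))
print('column through finger: px row, z, press x,y, V,S')
for u in (347,351,355):
  for v in range(236,264,2):
    p=P[v,u]; d=p[:2]-O; print(u,v,np.round([p[2],d@X,d@Y],0),V[v,u],S[v,u])
c=load('wrist'); Pw=cloud(c)
print('wrist pads min z by box')
for (x0,x1) in ((285,305),(335,355),(308,330)):
  b=Pw[280:345,x0:x1].reshape(-1,3); d=b[:,:2]-O; k=b[:,2]>90; print(x0,np.percentile(b[k][:,2],[0,5,50,95]),np.c_[d@X,d@Y][k].mean(0))
E
```

```text
column through finger: px row, z, press x,y, V,S
347 236 [203. -61. -40.] 54 14
347 238 [200. -61. -42.] 51 10
347 240 [196. -61. -43.] 51 5
347 242 [188. -60. -40.] 60 13
347 244 [164. -56. -18.] 67 15
347 246 [160. -56. -19.] 69 15
347 248 [156. -56. -21.] 65 8
347 250 [152. -56. -22.] 58 4
347 252 [139. -54. -13.] 108 14
347 254 [  0. -29. 137.] 181 13
347 256 [133. -55. -18.] 143 144
347 258 [ -1. -30. 124.] 178 11
347 260 [  2. -32. 113.] 177 14
347 262 [ -2. -32. 110.] 177 17
351 236 [221. -57. -62.] 53 19
351 238 [211. -56. -56.] 52 15
351 240 [195. -53. -43.] 58 22
351 242 [169. -48. -18.] 57 18
351 244 [168. -49. -22.] 57 13
351 246 [162. -49. -22.] 56 14
351 248 [154. -48. -19.] 56 14
351 250 [152. -48. -23.] 56 9
351 252 [140. -46. -15.] 105 10
351 254 [  0. -19. 136.] 110 42
351 256 [129. -46. -15.] 154 93
351 258 [  2. -21. 119.] 193 13
351 260 [  0. -22. 114.] 109 14
351 262 [ -1. -22. 108.] 190 16
355 236 [220. -50. -62.] 63 12
355 238 [211. -48. -56.] 56 14
355 240 [193. -45. -40.] 58 18
355 242 [166. -40. -15.] 80 16
355 244 [161. -40. -16.] 113 14
355 246 [154. -39. -13.] 113 11
355 248 [149. -39. -14.] 115 7
355 250 [145. -39. -15.] 137 69
355 252 [ -2.  -7. 146.] 169 9
355 254 [131. -37. -12.] 214 153
355 256 [ -1. -10. 129.] 168 23
355 258 [  2. -11. 119.] 191 16
355 260 [ -2. -12. 116.] 192 17
355 262 [ -1. -13. 108.] 191 17
wrist pads min z by box
285 [132.09593044 133.94104536 166.03518396 185.2790785 ] [-39.62948949   3.26214134]
335 [131.46588505 133.95928974 165.99094456 185.87712755] [-39.66537673 -14.62912027]
308 [130.04297102 131.15583036 133.52091154 155.90188981] [-54.75679385  -5.33704361]
```

Both views put the fingertips at z≈139, above the clip, although the TCP reads 127.6 and they should be at 114. So the real tool is about 25 mm shorter than stated. Before going lower I'll check how high the gripper body really is over the red head.

```bash
python3 - <<'E'
from h import *
X=np.array([-.238,.971]); Y=np.array([-.971,-.238]); T=np.array([546.6,78.1])
sd=grab('side')
for n in ('scene','side','wrist'):
    c=load(n); P=cloud(c); V=c['image'].max(2).astype(int)
    S=cv2.cvtColor(c['image'],cv2.COLOR_RGB2HSV)[:,:,1]
    d=P[:,:,:2]-T; x=d@X; y=d@Y; z=P[:,:,2]
    k=(abs(x)<60)&(abs(y)<75)&(z>136)&(z<330)&(V<125)&(S<90)
    print(n,k.sum())
    for z0 in range(135,260,8):
        m=k&(z>=z0)&(z<z0+8)
        if m.sum()>2: print('  z',z0,m.sum(),'x',np.round(np.percentile(x[m],[3,97])),'y',np.round(np.percentile(y[m],[3,97])))
E
```

```text
scene 1939
  z 135 12 x [-9. 52.] y [-11.  -3.]
  z 143 55 x [-11.  57.] y [-17.   6.]
  z 151 88 x [-11.  59.] y [-18.   6.]
  z 159 37 x [-12.   9.] y [-19.   5.]
  z 167 27 x [-12.  30.] y [-19.   7.]
  z 175 3 x [-13. -12.] y [-12.   9.]
  z 183 23 x [-14.   6.] y [-35.  11.]
  z 191 26 x [-13.  10.] y [-41.  -9.]
  z 199 28 x [-15.   9.] y [-48. -16.]
  z 207 69 x [-18.  14.] y [-53.   5.]
  z 215 50 x [-18.  15.] y [-58.   8.]
  z 223 72 x [-17.  15.] y [-63. -16.]
  z 231 103 x [-20.  17.] y [-63.  10.]
  z 239 70 x [-20.  18.] y [-40.   8.]
  z 247 70 x [-17.  15.] y [-42. -12.]
  z 255 48 x [-11.   9.] y [-39. -26.]
side 1457
  z 135 7 x [-13.  60.] y [-7. 16.]
  z 143 31 x [-3. 59.] y [-16.  22.]
  z 151 38 x [-10.  58.] y [-15.  20.]
  z 159 40 x [-4. 45.] y [-16.  24.]
  z 167 27 x [-6. 13.] y [-12.  19.]
  z 175 35 x [-7. 13.] y [-17.  22.]
  z 183 71 x [-7. 14.] y [-32.  35.]
  z 191 114 x [-10.  15.] y [-38.  41.]
  z 199 57 x [-10.  17.] y [-43.  47.]
  z 207 77 x [-4. 19.] y [-50.  50.]
  z 215 67 x [ 2. 19.] y [-56.  58.]
  z 223 110 x [-3. 19.] y [-59.  62.]
  z 231 150 x [-8. 19.] y [-59.  63.]
  z 239 75 x [-5. 21.] y [-45.  54.]
  z 247 34 x [-5. 17.] y [-40.  43.]
  z 255 13 x [ 1. 12.] y [32. 41.]
wrist 61491
  z 135 10 x [-11.   9.] y [-7.  8.]
  z 143 390 x [ 5. 10.] y [-16.  16.]
  z 151 732 x [-8. 10.] y [-17.  17.]
  z 159 815 x [ 2. 10.] y [-17.  17.]
  z 167 695 x [-9. 10.] y [-17.  17.]
  z 175 1220 x [-11.  11.] y [-21.  20.]
  z 183 3002 x [-9. 12.] y [-34.  33.]
  z 191 7732 x [-10.  11.] y [-39.  38.]
  z 199 5408 x [-12.  15.] y [-44.  43.]
  z 207 9415 x [-12.  16.] y [-49.  48.]
  z 215 11991 x [-6. 16.] y [-54.  53.]
  z 223 14708 x [ 3. 16.] y [-58.  57.]
  z 231 5373 x [ 9. 18.] y [-60.  59.]
```

All three views agree: the tips are at z≈139, and nothing of the gripper comes near the head (everything stays within 20 mm of the tool axis along press x). I'll open, go 22 mm lower and regrip.

Call:
jog_arm(commands=[{"travel": [0,0,0],"twist": [0,0,0],"fingers": 0.1},{"travel": [0,0,0],"twist": [0,0,0],"fingers": 0.1},{"travel": [0,0,0],"twist": [0,0,0],"fingers": 0.1},{"travel": [0,0,0],"twist": [0,0,0],"fingers": 0.1},{"travel": [0,0,0.05],"twist": [0,0,0],"fingers": 0.1},{"travel": [0,0,0.1],"twist": [0,0,0],"fingers": 0.1},{"travel": [0,0,0.147],"twist": [0,0,0],"fingers": 0.1},{"travel": [0,0,0.147],"twist": [0,0,0],"fingers": 0.1}])

```text
time: 5.02
ee_pos: [544.9, 78.2, 102.9]
orientation: [[-0.238, 0.971, -0.004], [0.971, 0.238, 0.0], [0.001, -0.004, -1.0]]
ft_force: [-1.4, -0.1, -0.8]
width: 0.547
finger_force: 0.0
```

Call:
jog_arm(commands=[{"travel": [0,0,0],"twist": [0,0,0],"fingers": -0.3},{"travel": [0,0,0],"twist": [0,0,0],"fingers": -0.6},{"travel": [0,0,0],"twist": [0,0,0],"fingers": -0.8},{"travel": [0,0,0],"twist": [0,0,0],"fingers": -0.8},{"travel": [0,0,0],"twist": [0,0,0],"fingers": -0.8},{"travel": [0,0,0],"twist": [0,0,0],"fingers": -0.8}], squeeze=30)

```text
time: 5.52
ee_pos: [546.7, 78.1, 105.7]
orientation: [[-0.238, 0.971, 0.0], [0.971, 0.238, -0.0], [-0.0, 0.0, -1.0]]
ft_force: [-0.0, 0.1, -0.1]
width: 0.283
finger_force: 29.4
```

The opening is 24 mm at 29 N, so the loop is gripped. Next I pull straight along tool -x.

Call:
jog_arm(commands=[{"travel": [-0.04,0,0],"fingers": -0.8,"twist": [0,0,0]},{"travel": [-0.1,0,0],"fingers": -0.8,"twist": [0,0,0]},{"travel": [-0.16,0,0],"fingers": -0.8,"twist": [0,0,0]},{"travel": [-0.23,0,0],"fingers": -0.8,"twist": [0,0,0]},{"travel": [-0.3,0,0],"fingers": -0.8,"twist": [0,0,0]},{"travel": [-0.38,0,0],"fingers": -0.8,"twist": [0,0,0]},{"travel": [-0.45,0,0],"fingers": -0.8,"twist": [0,0,0]},{"travel": [-0.45,0,0],"fingers": -0.8,"twist": [0,0,0]}])

```text
time: 6.18
ee_pos: [563.4, 10.0, 105.6]
orientation: [[-0.235, 0.972, 0.001], [0.972, 0.235, -0.001], [-0.001, 0.0, -1.0]]
ft_force: [0.3, -0.3, -0.4]
width: 0.281
finger_force: 29.4
```

```bash
python3 - <<'E'
from h import *
c=grab('wrist'); s=grab('scene')
a=cv2.resize(c['image'],(400,300)); b=s['image'][200:305,280:420]; b=cv2.resize(b,(400,300),interpolation=cv2.INTER_CUBIC)
cv2.imwrite('pics/w4.png',np.hstack([a,b])[:,:,::-1]); st=manip.get_state(); print(st['ee_pos'],st['ft_force'],st['width'],st['finger_force'])
P=cloud(s); H,S,V=cv2.split(cv2.cvtColor(s['image'],cv2.COLOR_RGB2HSV))
g=(H>14)&(H<32)&(S>110)&(V>70); g[:200]=0; g[300:]=0; g[:,:300]=0; g[:,400:]=0
ys,xs=np.nonzero(g); q=onplane(s,np.c_[xs,ys],133); X=np.array([-.238,.971]); print('gold press x range',np.percentile((q[:,:2]-[530.1,123.8])@X,[0,2,50,98,100]), 'z',np.percentile(P[g][:,2],[10,50,90]))
E
```

```text
[562.70541925  11.98846296 105.43644123] [ 0.60835434 -0.16749201 -0.22985054] 0.2876573846854751 29.437426552176476
gold press x range [-131.41100812 -130.82651137  -77.06365567  -47.54242753  -43.77444063] z [132.42113908 134.47945604 137.1653033 ]
```

View pics/w4.png

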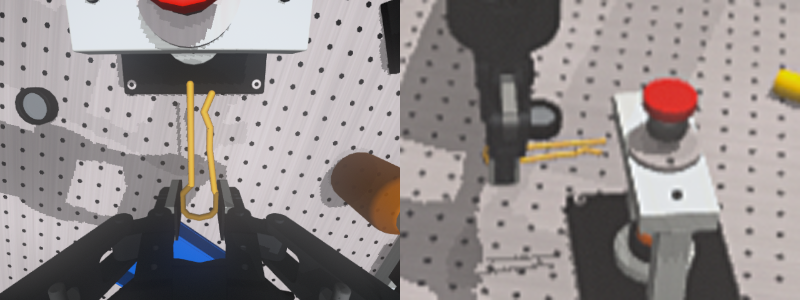

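The clip is out and held, with its tip visible at (190,85) in the left half, well clear of the bridge. Now the bystanders near the tray, and the route.

```bash
python3 - <<'E'
from h import *
X=None
for n,d in (('scene',{'post_holder':(165,315,205,357),'dispenser':(280,325,320,390),'steel_post':(112,265,134,298),'case':(190,215,222,238)}),('side',{'post_holder':(290,165,320,200),'dispenser':(230,208,262,255),'steel_post':(365,145,380,170)})):
    c=load(n); P=cloud(c)
    for k,(a,b,e,f) in d.items():
        p=P[b:f,a:e].reshape(-1,3); p=p[p[:,2]>10]; p=p[np.hypot(p[:,0],p[:,1])<1000]; 
        if len(p): print(n,k,len(p),'x',np.round(np.percentile(p[:,0],[2,98])),'y',np.round(np.percentile(p[:,1],[2,98])),'zmax',round(np.percentile(p[:,2],99)))
st=manip.get_state(); print(st['ee_pos'],np.round(st['qpos'],1))
d=np.array([577,-176])-st['ee_pos'][:2]
def tool(d,h): h=np.radians(h); x=np.array([np.cos(h),np.sin(h)]); y=np.array([np.sin(h),-np.cos(h)]); return d@x,d@y
for h in (154.5,64.5):
    u=np.array([np.cos(np.radians(h)),np.sin(np.radians(h))]); g=np.array([577,-176])-30*u; print(h,g,'delta in present tool axes',np.round(tool(g-st['ee_pos'][:2],103.6),1),'norm',np.round(np.array(tool(g-st['ee_pos'][:2],103.6))/150,3))
E
```

```text
scene post_holder 649 x [723. 763.] y [-262. -195.] zmax 95
scene dispenser 1889 x [754. 802.] y [-13.  47.] zmax 130
scene steel_post 321 x [610. 633.] y [-419. -398.] zmax 76
scene case 369 x [349. 406.] y [-333. -277.] zmax 26
side post_holder 1050 x [493. 552.] y [ 97. 146.] zmax 486
side dispenser 1004 x [733. 788.] y [-3. 50.] zmax 1250
side steel_post 375 x [388. 432.] y [ 70. 126.] zmax 554
[562.70541925  11.98846296 105.43644123] [-11.1  13.8  99.5   0.   66.7 -24.8]
154.5 [ 604.07755853 -188.9153329 ] delta in present tool axes [-205.   -7.] norm [-1.367 -0.047]
64.5 [ 564.0846671  -203.07755853] delta in present tool axes [-209.4  -49.2] norm [-1.396 -0.328]
```

Call:
jog_arm(commands=[{"travel": [-0.2,0,0],"fingers": -0.8,"twist": [0,0,0]},{"travel": [-0.4,0,0],"fingers": -0.8,"twist": [0,0,0]},{"travel": [-0.6,0,0],"fingers": -0.8,"twist": [0,0,0]},{"travel": [-0.7,0,0],"fingers": -0.8,"twist": [0,0,0]}])

```text
time: 6.62
ee_pos: [588.2, -91.8, 105.7]
orientation: [[-0.237, 0.972, 0.001], [0.972, 0.237, -0.001], [-0.001, 0.001, -1.0]]
ft_force: [0.3, -0.4, -0.6]
width: 0.283
finger_force: 29.5
```

Call:
jog_arm(commands=[{"travel": [-0.2,-0.01,0],"twist": [0,0,-0.055],"fingers": -0.8},{"travel": [-0.4,-0.03,0],"twist": [0,0,-0.115],"fingers": -0.8},{"travel": [-0.55,-0.047,0],"twist": [0,0,-0.175],"fingers": -0.8},{"travel": [-0.667,-0.047,0],"twist": [0,0,-0.235],"fingers": -0.8},{"travel": [-0.667,-0.047,0],"twist": [0,0,-0.295],"fingers": -0.8},{"travel": [-0.667,-0.047,0],"twist": [0,0,-0.35],"fingers": -0.8},{"travel": [-0.667,-0.047,0],"twist": [0,0,-0.4],"fingers": -0.8},{"travel": [-0.667,-0.047,0],"twist": [0,0,-0.445],"fingers": -0.8}])

```text
time: 7.28
ee_pos: [604.5, -187.5, 105.2]
orientation: [[-0.907, 0.422, -0.001], [0.422, 0.907, 0.001], [0.001, 0.001, -1.0]]
ft_force: [-0.4, 0.8, 0.5]
width: 0.287
finger_force: 29.5
```

```bash
python3 - <<'E'
from h import *
c=grab('wrist'); cv2.imwrite('pics/w5.png',c['image'][:,:,::-1]); st=manip.get_state(); print(st['ee_pos'],st['orientation'][:,0],st['width'],st['finger_force'])
for n in ('scene','side'):
    s=grab(n); P=cloud(s); V=s['image'].max(2); S=cv2.cvtColor(s['image'],cv2.COLOR_RGB2HSV)[:,:,1]
    d=P[:,:,:2]-st['ee_pos'][:2]; k=(abs(d[:,:,0])<40)&(abs(d[:,:,1])<40)&(P[:,:,2]>60)&(P[:,:,2]<200)&(V<130)&(S<90); print(n,'tip z',np.percentile(P[k][:,2],[0,1,3]))
E
```

```text
[ 604.48740077 -187.37108895  105.22277872] [-9.08189323e-01  4.18558878e-01  7.86988525e-04] 0.2818159121075781 29.46063917130232
scene tip z [117.30415185 121.08811894 123.82580591]
side tip z [117.07666681 118.88518389 121.8904075 ]
```

View pics/w5.png

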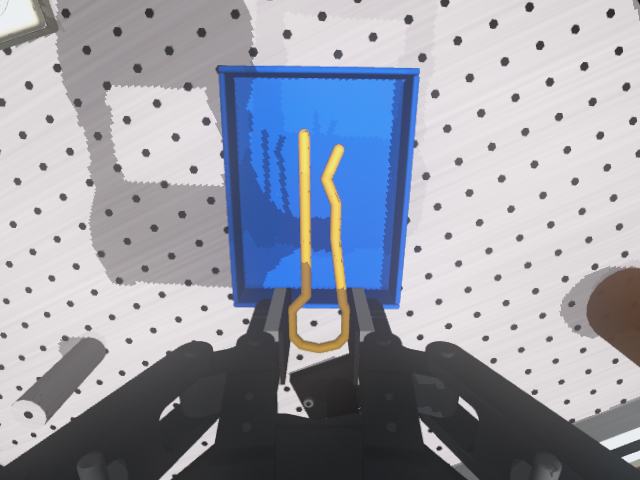

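The clip lies along the tray's long axis, with its tip at (304,132) inside the rim, and the fingertips are at z≈118. I'll lower 109 mm and release slowly.

Call:
jog_arm(commands=[{"travel": [0,0,0.2],"twist": [0,0,0],"fingers": -0.8},{"travel": [0,0,0.4],"twist": [0,0,0],"fingers": -0.8},{"travel": [0,0,0.55],"twist": [0,0,0],"fingers": -0.8},{"travel": [0,0,0.65],"twist": [0,0,0],"fingers": -0.8},{"travel": [0,0,0.7],"twist": [0,0,0],"fingers": -0.8},{"travel": [0,0,0.725],"twist": [0,0,0],"fingers": -0.8},{"travel": [0,0,0.725],"twist": [0,0,0],"fingers": -0.8},{"travel": [0,0,0.725],"twist": [0,0,0],"fingers": -0.8}])

```text
time: 8.1
ee_pos: [605.7, -188.8, -1.8]
orientation: [[-0.904, 0.427, 0.002], [0.427, 0.904, -0.001], [-0.002, -0.0, -1.0]]
ft_force: [0.7, 0.5, 0.2]
width: 0.285
finger_force: 29.5
```

Call:
jog_arm(commands=[{"travel": [0,0,0],"twist": [0,0,0],"fingers": -0.3},{"travel": [0,0,0],"twist": [0,0,0],"fingers": -0.2},{"travel": [0,0,0],"twist": [0,0,0],"fingers": 0},{"travel": [0,0,0],"twist": [0,0,0],"fingers": 0},{"travel": [0,0,-0.1],"twist": [0,0,0],"fingers": 0},{"travel": [0,0,-0.3],"twist": [0,0,0],"fingers": 0},{"travel": [0,0,-0.6],"twist": [0,0,0],"fingers": 0},{"travel": [0,0,-0.9],"twist": [0,0,0],"fingers": 0}])

```text
time: 8.77
ee_pos: [603.6, -187.8, 126.6]
orientation: [[-0.904, 0.427, -0.002], [0.427, 0.904, 0.001], [0.002, 0.0, -1.0]]
ft_force: [0.6, -1.2, 0.1]
width: 0.498
finger_force: 0.0
```

```bash
python3 - <<'E'
from h import *
s=grab('wrist'); P=cloud(s); H,S,V=cv2.split(cv2.cvtColor(s['image'],cv2.COLOR_RGB2HSV)); O=np.array([577,-176]); a=np.radians(154.5); X=np.array([np.cos(a),np.sin(a)]); Y=np.array([-np.sin(a),np.cos(a)])
g=(H>14)&(H<32)&(S>120)&(V>60)&(P[:,:,2]<60)&(np.linalg.norm(P[:,:,:2]-O,axis=2)<130)
p=P[g]; d=p[:,:2]-O; print(g.sum(),'tray x',np.percentile(d@X,[0,2,98,100]),'y',np.percentile(d@Y,[0,2,98,100]),'z',np.percentile(p[:,2],[2,50,98]))
st=manip.get_state(); print(st['ee_pos'],st['orientation'][:,0],st['width'])
E
```

```text
745 tray x [-46.37275763 -44.41732527  39.27770461  42.11382207] y [-11.89079695 -11.65965909  11.2212916   12.05102638] z [6.16572867 7.85494896 9.35978497]
[ 609.45906958 -190.72248216  138.27924303] [-0.90443151  0.42633081 -0.01567463] 0.5019012484674372
```

The clip lies flat inside the tray: ±46 mm along x, ±12 mm along y, wire at z≈8. Next, up and over to the plunger with the fingers shut.

Call:
jog_arm(commands=[{"travel": [0,0,-0.3],"twist": [0,0,0],"fingers": -1},{"travel": [0,0,-0.6],"twist": [0,0,0],"fingers": -1},{"travel": [0.2,0.2,-0.67],"twist": [0,0,0],"fingers": -1},{"travel": [0.4,0.5,-0.67],"twist": [0,0,0],"fingers": -1},{"travel": [0.66,0.84,-0.67],"twist": [0,0,0],"fingers": -1},{"travel": [0.66,0.84,-0.67],"twist": [0,0,0],"fingers": -1},{"travel": [0.66,0.84,-0.67],"twist": [0,0,0],"fingers": -1},{"travel": [0.66,0.84,-0.67],"twist": [0,0,0],"fingers": -1}])

```text
time: 9.48
ee_pos: [568.6, -30.5, 226.8]
orientation: [[-0.906, 0.424, 0.002], [0.424, 0.906, -0.001], [-0.002, 0.0, -1.0]]
ft_force: [0.2, 0.7, 0.2]
width: -0.001
finger_force: 0.0
```

Call:
jog_arm(commands=[{"travel": [0.2,0.25,0],"twist": [0,0,0],"fingers": -1},{"travel": [0.4,0.5,0],"twist": [0,0,0],"fingers": -1},{"travel": [0.66,0.84,0],"twist": [0,0,0],"fingers": -1},{"travel": [0.66,0.84,0],"twist": [0,0,0],"fingers": -1},{"travel": [0.66,0.84,0],"twist": [0,0,0],"fingers": -1},{"travel": [0.66,0.84,0],"twist": [0,0,0],"fingers": -1},{"travel": [0.66,0.84,0],"twist": [0,0,0],"fingers": -1}])

```text
time: 10.07
ee_pos: [533.7, 122.7, 225.9]
orientation: [[-0.904, 0.427, 0.001], [0.427, 0.904, -0.001], [-0.001, -0.0, -1.0]]
ft_force: [-0.1, -0.9, -0.3]
width: 0.002
finger_force: 0.0
```

```bash
python3 - <<'E'
from h import *
st=manip.get_state(); print(st['ee_pos'],st['orientation'][:,0],st['width'],st['ft_force'])
for n in ('scene','side'):
    s=grab(n); P=cloud(s); V=s['image'].max(2); S=cv2.cvtColor(s['image'],cv2.COLOR_RGB2HSV)[:,:,1]
    d=P[:,:,:2]-st['ee_pos'][:2]; k=(abs(d[:,:,0])<30)&(abs(d[:,:,1])<30)&(P[:,:,2]>185)&(P[:,:,2]<300)&(V<130)&(S<90); q=P[k]; z0=np.percentile(q[:,2],2); print(n,'tip z',np.percentile(q[:,2],[0,1,3]), q[q[:,2]<z0+15][:,:2].mean(0))
d=np.array([530.1,123.8])-st['ee_pos'][:2]; R=st['orientation']; print(d@R[:2,0]/150,d@R[:2,1]/150)
E
```

```text
[533.6855581  122.74218483 225.92368764] [-0.90402246  0.42748359 -0.00108394] 0.00246574896241899 [-0.05954025 -0.85740848 -0.34530763]
scene tip z [239.76070814 241.98900356 244.269802  ] [540.8603914  121.17199121]
side tip z [237.56097454 239.56783615 243.12091569] [526.724045   128.13841099]
0.024624157851623224 -0.003843203090216573
```

The tips are at z≈238.5 and the head at 176, so about 62 mm to contact. I'll go to about 56 mm, then step down watching the force.

Call:
jog_arm(commands=[{"travel": [0.025,0,0.15],"twist": [0,0,0],"fingers": -1},{"travel": [0.025,0,0.27],"twist": [0,0,0],"fingers": -1},{"travel": [0.025,0,0.34],"twist": [0,0,0],"fingers": -1},{"travel": [0.025,0,0.37],"twist": [0,0,0],"fingers": -1},{"travel": [0.025,0,0.37],"twist": [0,0,0],"fingers": -1},{"travel": [0.025,0,0.37],"twist": [0,0,0],"fingers": -1}])

```text
time: 10.67
ee_pos: [530.2, 125.2, 170.7]
orientation: [[-0.904, 0.427, 0.001], [0.427, 0.904, -0.0], [-0.001, 0.0, -1.0]]
ft_force: [-1.0, -0.4, 0.6]
width: -0.001
finger_force: 0.0
```

Call:
jog_arm(commands=[{"travel": [0,0,0.02],"twist": [0,0,0],"fingers": -1},{"travel": [0,0,0.04],"twist": [0,0,0],"fingers": -1},{"travel": [0,0,0.06],"twist": [0,0,0],"fingers": -1},{"travel": [0,0,0.06],"twist": [0,0,0],"fingers": -1},{"travel": [0,0,0.06],"twist": [0,0,0],"fingers": -1}])

```text
time: 11.08
ee_pos: [530.4, 125.6, 162.1]
orientation: [[-0.904, 0.427, 0.002], [0.427, 0.904, -0.0], [-0.002, 0.001, -1.0]]
ft_force: [-0.2, -0.2, 5.6]
width: -0.001
finger_force: 2.6
```

Call:
jog_arm(commands=[{"travel": [0,0,0.015],"twist": [0,0,0],"fingers": -1},{"travel": [0,0,0.03],"twist": [0,0,0],"fingers": -1},{"travel": [0,0,0.045],"twist": [0,0,0],"fingers": -1},{"travel": [0,0,0.045],"twist": [0,0,0],"fingers": -1},{"travel": [0,0,0.045],"twist": [0,0,0],"fingers": -1}])

```text
time: 11.5
ee_pos: [530.4, 125.7, 155.9]
orientation: [[-0.905, 0.426, 0.002], [0.426, 0.905, -0.0], [-0.002, 0.001, -1.0]]
ft_force: [-1.7, 0.8, 8.6]
width: -0.0
finger_force: 3.6
```

Call:
jog_arm(commands=[{"travel": [0,0,0.01],"twist": [0,0,0],"fingers": -1},{"travel": [0,0,0.02],"twist": [0,0,0],"fingers": -1},{"travel": [0,0,0.02],"twist": [0,0,0],"fingers": -1},{"travel": [0,0,0.02],"twist": [0,0,0],"fingers": -1}])

```text
time: 11.83
ee_pos: [530.5, 125.7, 153.7]
orientation: [[-0.905, 0.426, 0.002], [0.426, 0.905, -0.0], [-0.002, 0.001, -1.0]]
ft_force: [-2.5, -0.3, 10.8]
width: 0.003
finger_force: 5.7
```

Call:
jog_arm(commands=[{"travel": [0,0,0.01],"twist": [0,0,0],"fingers": -1},{"travel": [0,0,0.015],"twist": [0,0,0],"fingers": -1},{"travel": [0,0,0.015],"twist": [0,0,0],"fingers": -1},{"travel": [0,0,0.015],"twist": [0,0,0],"fingers": -1}])

```text
time: 12.17
ee_pos: [530.5, 125.7, 151.7]
orientation: [[-0.905, 0.426, 0.002], [0.426, 0.905, -0.0], [-0.002, 0.001, -1.0]]
ft_force: [-4.2, -0.0, 13.7]
width: -0.003
finger_force: 6.5
```

Call:
jog_arm(commands=[{"travel": [0,0,0.007],"twist": [0,0,0],"fingers": -1},{"travel": [0,0,0.01],"twist": [0,0,0],"fingers": -1},{"travel": [0,0,0.01],"twist": [0,0,0],"fingers": -1},{"travel": [0,0,0.01],"twist": [0,0,0],"fingers": -1}])

```text
time: 12.5
ee_pos: [530.6, 125.7, 151.7]
orientation: [[-0.905, 0.426, 0.003], [0.426, 0.905, -0.001], [-0.003, 0.001, -1.0]]
ft_force: [-7.8, -0.4, 20.8]
width: -0.001
finger_force: 10.5
```

The force rises while the position holds at 151.7 mm, about 12 mm below contact, so it's at the stop. A bit more pressure, a short hold, then release.

Call:
jog_arm(commands=[{"travel": [0,0,0.006],"twist": [0,0,0],"fingers": -1},{"travel": [0,0,0.006],"twist": [0,0,0],"fingers": -1},{"travel": [0,0,0.006],"twist": [0,0,0],"fingers": -1}])

```text
time: 12.75
ee_pos: [530.6, 125.7, 151.6]
orientation: [[-0.905, 0.426, 0.003], [0.426, 0.905, -0.001], [-0.003, 0.0, -1.0]]
ft_force: [-10.4, -2.1, 26.2]
width: -0.001
finger_force: 12.9
```

```bash
python3 - <<'E'
from h import *
for n in ('scene','side'):
    c=grab(n); H,S,V=cv2.split(cv2.cvtColor(c['image'],cv2.COLOR_RGB2HSV)); P=cloud(c)
    k=((H<6)|(H>174))&(S>150)&(V>60)&(np.linalg.norm(P[:,:,:2]-[530,124],axis=2)<24)&(P[:,:,2]>140); print(n,'head z',np.percentile(P[k][:,2],[5,50,80,95]))
E
```

```text
scene head z [157.7455546  163.13817298 164.2616742  165.6916314 ]
side head z [157.60618544 161.93403938 163.64985608 165.276629  ]
```

Call:
jog_arm(commands=[{"travel": [0,0,-0.05],"twist": [0,0,0],"fingers": -1},{"travel": [0,0,-0.1],"twist": [0,0,0],"fingers": -1},{"travel": [0,0,-0.2],"twist": [0,0,0],"fingers": -1},{"travel": [0,0,-0.4],"twist": [0,0,0],"fingers": -1},{"travel": [-0.3,-0.3,-0.6],"twist": [0,0,0],"fingers": -1},{"travel": [-0.6,-0.6,-0.6],"twist": [0,0,0],"fingers": -1},{"travel": [-0.9,-0.9,-0.6],"twist": [0,0,0],"fingers": -1},{"travel": [-0.9,-0.9,-0.6],"twist": [0,0,0],"fingers": -1}])

```text
time: 13.52
ee_pos: [584.9, -28.4, 235.8]
orientation: [[-0.905, 0.426, 0.001], [0.426, 0.905, -0.0], [-0.001, 0.0, -1.0]]
ft_force: [0.4, 0.7, 0.6]
width: -0.0
finger_force: 0.0
```

```bash
python3 - <<'E'
from h import *
out=[]
for n in ('scene','side'):
    c=grab(n); H,S,V=cv2.split(cv2.cvtColor(c['image'],cv2.COLOR_RGB2HSV)); P=cloud(c)
    k=((H<6)|(H>174))&(S>150)&(V>60)&(np.linalg.norm(P[:,:,:2]-[530,124],axis=2)<24)&(P[:,:,2]>140); print(n,'head z',np.percentile(P[k][:,2],[5,50,80,95]))
    im=c['image'][200:330,180:420] if n=='scene' else c['image'][180:345,250:400]; out.append(cv2.resize(im,(400,300),interpolation=cv2.INTER_CUBIC))
cv2.imwrite('pics/end.png',np.hstack(out)[:,:,::-1]); print(manip.get_state()['ee_pos'])
E
```

```text
scene head z [172.4722389  175.6672498  177.00165638 177.92784887]
side head z [170.01476881 173.94714542 176.04167067 177.63331241]
[585.67322724 -32.44252781 235.18005407]
```

View pics/end.png

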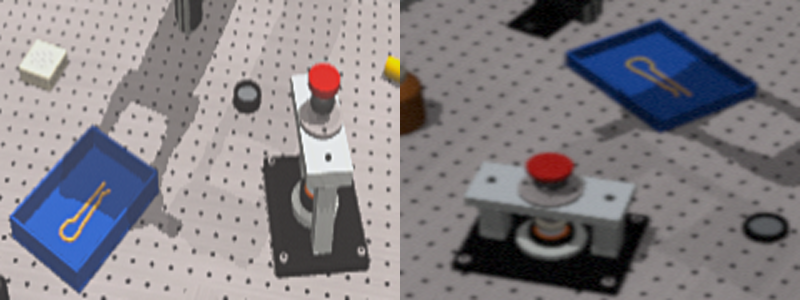

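The final view shows the clip flat in the tray, at (85,210) in the left half, and the head back up at z≈176 after being down at about 164. The arm is clear of everything, so I hand in.

```bash
python3 -c "
from plant import manip
print(manip.finish_job())"
```

```text
the job is handed in; nothing more can be done
None
```

The job is handed in: the clip lies flat in the tray, and the plunger went down its full 12 mm to the stop (force up to 26 N) and sprang back up. I did not measure the ring's depth itself, and the hand-in call gave no verdict.

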